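Load the actuation tester's sled in tray order

ROBOT

A 6-joint arm with a two-finger parallel gripper is mounted at the origin on the work surface. World frame = base frame: x ahead of the robot, y to its left, z up, the work surface at z = 0. Lengths are in m, angles in rad, forces in N, time in s.
With the tool pointing down it reaches from about 0.375 to 0.975 m from the base axis. Payload 3.8 kg.
Tool frame: the origin (TCP) lies midway between the tips of the shut fingers; the grasp point (between the pads) lies 19 mm behind it; z points along the fingers, y is the direction in which the jaws open and shut (so a half turn about z gives the same grasp; the last joint's range is limited). The gripper opens to 85 mm and grips with 20 to 120 N. Pads are 22 mm wide; open, the fingers measure 114 mm over their backs; the gripper's body (76 mm by 85 mm) begins 54 mm behind the grasp point. The pads swing forward as they close: fully open they stand 13 mm farther back than shut.
Start: joints at [-1.376, 0.264, 1.604, -0, 1.274, -0.037], TCP at [0.155, -0.657, 0.231] pointing down, gripper open.
Joint ranges: [-2.63, 2.63], [-0.94, 2.18], [0.31, 2.57], [-1.31, 4.45], [0, 2.66], [-2.55, 2.55]. Speed limits (rad/s): [2.57, 2.57, 3.14, 3.14, 3.14, 3.14].

INTERFACE

Orientations are given as a rotation vector (axis times angle).
In Python, from workcell import bot gives the robot as it stands. The module is installed in compiled form; this text tells all that it offers.
- The arm moves only by the tool play_rows, never from a script. Its argument "series" is a list of rows, each an object with "translation": the shift along the tool's x, y, z in m, a list of three; "spin": the turn about the tool's z in units of 5 degrees (1.0 is 5 degrees). In form: [{"translation": [dx, dy, dz], "spin": spin}, ...]. A call has 1 to 5 rows; each row shifts and turns the commanded pose from where the row before left it, along the tool's axes as they then stand; what a row does not reach is not made up. A row lasts 1/10 s, in which the tool goes at most 50 mm and 8.59 degrees, less where a joint would pass 70% of its speed; a pose out of reach is approached as far as the arm can. A call is refused whole if a number of a shift passes 0.05 or a number of a turn 1, either way. A call with a gripper value outside its range is refused whole. "jaw" is the gripper's target within -1 to 1 (fully open at 1, half-way at 0, shut at -1), set as the call begins (left out, the last holds). The fingers move at their own pace and stop on an object; "force" is the grip in N (left out, the last holds). Time passes only in rows, so rows that do not move let the fingers close. It gives the time, the measured TCP pose, the force and the opening at its end, in the units of the state.
- bot.read_state(): the state, without advancing time (a new reading comes with each control period).
- bot.read_camera(name): name is "scene" or "top" or "wrist"; returns the picture (420x560x3 uint8, blue, green, red); there is no depth.
- bot.get_calibration(name): a dict with "fov_y" (degrees; the focal length in pixels is half the picture's height over the tangent of half this angle, whatever the lens; pixels are square), "cx", "cy" (the principal point, pixels), "R" (3x3) and "t" (3): a world point X has camera coordinates R X + t. Camera axes: x right, y down, z forward; pixel columns grow to the right and rows downward; lengths in m; the calibration is good to about 2 mm. A picture is of the moment at which its call begins: read the wrist's pose just before it. get_calibration takes no time and is no camera call; for the wrist camera it gives the pose at the moment of the call.
- bot.finish_job(): hands the job in, once; it reports no verdict.
The state is a dict: "time": time; "q": joint angles; "joint_vel": joint speeds; "joint_torque": joint torques, N m; "tool_pos": TCP position; "tcp_rot": TCP orientation; "wrist_force": force on the tool from outside, world axes, zero at the start; "torque": the same for the moment, N m; "width": opening from 0.0 (shut) to 1.0 (fully open).
Only numpy, scipy, OpenCV 4.12 (cv2) and the standard library are available. Lean on these libraries where they do the work, as an engineer would, in place of code of your own. Each camera call takes 0.05 s, during which the arm holds its last target. There are 200 camera calls.

TASK

Load the four key-switch samples from their trays into the pockets of the blue tester sled, keeping the order of the trays: the sample from the robot's leftmost tray goes into the pocket next to the red home stop, the next tray's sample into the next pocket, and so on to the robot's rightmost tray at the far end from the red stop. Set each one down upright, flat on the pocket floor and square with the sled; do not drop or tip any, and leave the tape measure and the brass weight alone.

Things in the scene. Friction and masses are not known exactly. Their poses are not given: they have to be found in the camera images.
- sample_white: Key-switch sample, loose, 150 g: black metal block 40 x 40 x 38 mm high with a small switch and an 18 mm white keycap on top, 53 mm high in all. Origin: centre of its underside; z up, x and y square to its sides. Upright in tray_white at the start. Grip two opposite sides of the block, fingertips 8 to 14 mm above its underside to clear the rims of trays and pockets (4 and 5 mm above it).
- sample_yellow: Key-switch sample, loose, 150 g: black metal block 40 x 40 x 38 mm high with a small switch and an 18 mm yellow keycap on top, 53 mm high in all. Origin: centre of its underside; z up, x and y square to its sides. Upright in tray_yellow at the start. Grip two opposite sides of the block, fingertips 8 to 14 mm above its underside to clear the rims of trays and pockets (4 and 5 mm above it).
- sample_blue: Key-switch sample, loose, 150 g: black metal block 40 x 40 x 38 mm high with a small switch and an 18 mm blue keycap on top, 53 mm high in all. Origin: centre of its underside; z up, x and y square to its sides. Upright in tray_blue at the start. Grip two opposite sides of the block, fingertips 8 to 14 mm above its underside to clear the rims of trays and pockets (4 and 5 mm above it).
- sample_green: Key-switch sample, loose, 150 g: black metal block 40 x 40 x 38 mm high with a small switch and an 18 mm green keycap on top, 53 mm high in all. Origin: centre of its underside; z up, x and y square to its sides. Upright in tray_green at the start. Grip two opposite sides of the block, fingertips 8 to 14 mm above its underside to clear the rims of trays and pockets (4 and 5 mm above it).
- tray_white: Pink antistatic tray with a white label tab on its edge towards the robot, 64 x 64 mm, 7 mm high, walls 3 mm, floor 3 mm thick; fixed. Origin: centre of its underside; x away from the robot, y to its left along the row. The four stand in one row, 72 mm apart, on a fixed rack 88 x 310 mm (12 mm high, its lips lower than the trays' rims), their colours in a different order each time.
- tray_yellow: Pink antistatic tray with a yellow label tab on its edge towards the robot, 64 x 64 mm, 7 mm high, walls 3 mm, floor 3 mm thick; fixed. Origin: centre of its underside; x away from the robot, y to its left along the row. The four stand in one row, 72 mm apart, on a fixed rack 88 x 310 mm (12 mm high, its lips lower than the trays' rims), their colours in a different order each time.
- tray_blue: Pink antistatic tray with a blue label tab on its edge towards the robot, 64 x 64 mm, 7 mm high, walls 3 mm, floor 3 mm thick; fixed. Origin: centre of its underside; x away from the robot, y to its left along the row. The four stand in one row, 72 mm apart, on a fixed rack 88 x 310 mm (12 mm high, its lips lower than the trays' rims), their colours in a different order each time.
- tray_green: Pink antistatic tray with a green label tab on its edge towards the robot, 64 x 64 mm, 7 mm high, walls 3 mm, floor 3 mm thick; fixed. Origin: centre of its underside; x away from the robot, y to its left along the row. The four stand in one row, 72 mm apart, on a fixed rack 88 x 310 mm (12 mm high, its lips lower than the trays' rims), their colours in a different order each time.
- sled: Blue loading sled of the tester, 86 x 302 mm, clamped to the bench: a plate with four square pockets in a row. Origin: centre of its underside on the bench; x away from the robot, y to the robot's left along the row. Pocket centres at y = +108, +36, -36 and -108 mm, x = 0; each pocket is 58 x 58 mm, metal-grey floor 18 mm above the origin, blue rim 23 mm above it (5 mm deep).
- home_stop: Red home stop of the sled, a fixed bar 86 x 22 mm, 34 mm high with a screw head to 42 mm, at one end of the sled: its centre is 163 mm from the sled's centre, 55 mm from the centre of the first pocket. It may be at the sled's +y or -y end; the other end has a like black stop. Origin: centre of its underside; axes as the sled's.
- tape_measure: Bystander: black and yellow pocket tape measure standing on the bench, 64 x 38 mm, 69 mm high; origin at the centre of its underside. Leave it alone.
- cal_weight: Bystander: brass 500 g calibration weight, 38 mm across, 63 mm high; origin at the centre of its underside. Leave it alone.
There are look-alikes about, which are no part of the job. Leave any purple or turquoise look-alike of the sample_yellow alone.

How it is judged:
By the outcome, as a careful person would: the job done as asked, in the order asked, and still so for the second after the job is handed in, with the robot touching nothing.
It also fails if it takes over 96 s, if anything falls off the work surface, if the arm or the gripper's body presses on something with over 40 N, if the wrist force passes 120 N, or if a joint passes its speed limit or range.

## Working session

There is one attempt and no reset: what is moved stays moved. The work goes in short steps, Python scripts to look and compute and a tool call to move; the robot and the scene stay as the last step left them, time stands still between calls to the robot, and variables do not carry over. Pictures are saved under pics/ and viewed, about 12 in all and at most 16, crops included, and the job is handed in when it is done.

Besides the shell and the picture viewer there is one more tool, called after "Emit:" as name(argument=value, ...), one argument or row to a line, values as JSON. play_rows: Moves the arm, as the interface text tells. Its arguments: {"type":"object","properties":{"series":{"type":"array","items":{"type":"object","properties":{"translation":{"type":"array","items":{"type":"number"}},"spin":{"type":"number"}}}},"jaw":{"type":"number"},"force":{"type":"number"}},"required":["series"]}

```bash
mkdir -p pics
python3 - <<'E'
from workcell import bot
import cv2,numpy as np
for n in("scene","top"):
    cv2.imwrite(f"pics/{n}0.png",bot.read_camera(n)); c=bot.get_calibration(n); print(n,c)
print(bot.read_state())
E
```

```text
scene {'fov_y': 48.64959640898144, 'cx': 288.965518479924, 'cy': 206.1500104991694, 'R': array([[-0.42178667,  0.90669332,  0.0017992 ],
       [ 0.55451407,  0.2595246 , -0.79067131],
       [-0.71736333, -0.33249694, -0.61223822]]), 't': array([ 0.17841963, -0.22656439,  1.36377119])}
top {'fov_y': 51.09389387527065, 'cx': 280.7026210668999, 'cy': 214.24819338917357, 'R': array([[ 0.01668938, -0.99975227, -0.01472602],
       [-0.99507344, -0.01516815, -0.09797336],
       [ 0.09772572,  0.01628858, -0.99508008]]), 't': array([0.00274089, 0.50960502, 1.13341945])}
{'time': 0.1, 'q': array([-1.37590829e+00,  2.64686728e-01,  1.60522785e+00, -5.41592439e-06,
        1.27372548e+00, -3.69162631e-02]), 'joint_vel': array([-1.04655651e-03, -3.01365885e-03, -2.67851833e-03, -1.39084277e-03,
        9.03092205e-06,  1.15444003e-03]), 'joint_torque': array([-3.87832652e-04, -5.16707826e+01, -3.68590379e+01,  1.34699701e-05,
        6.24805049e-03, -9.58529597e-06]), 'tool_pos': array([ 0.15492768, -0.65629853,  0.23008571]), 'tcp_rot': array([-3.11848806e+00, -3.63069168e-01,  2.61695096e-04]), 'wrist_force': array([ 0.15439264, -0.23305243,  0.31834127]), 'torque': array([-0.00936131,  0.03200743, -0.0265995 ]), 'width': 1.0015548135716212}
```

View pics/top0.png

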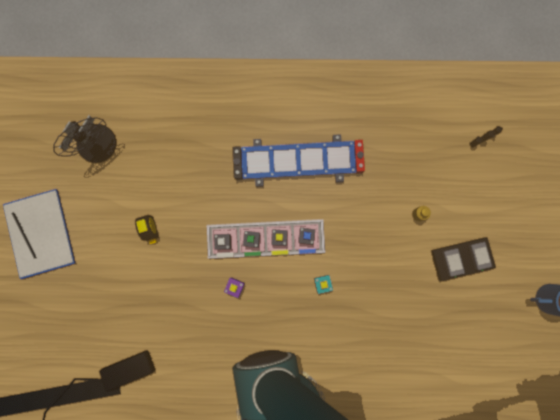

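View pics/scene0.png

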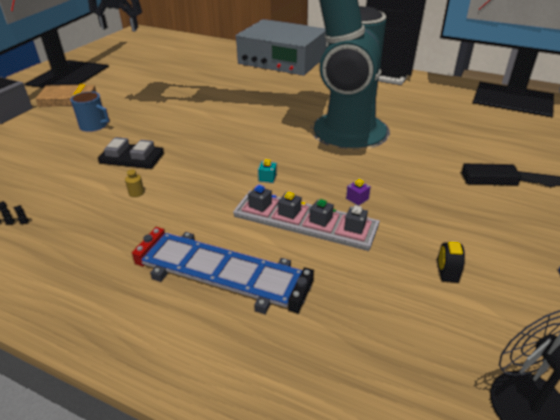

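The top view shows the trays, left to right for the robot (image left is +y), as white (222,241), green (252,239), yellow (280,238), blue (308,236). The red stop is at (360,157), the sled's -y end. The purple (235,288) and turquoise (323,285) look-alikes stand outside the trays. So white goes in y=-108, green in -36, yellow in +36 and blue in +108.

```bash
cat > h.py <<'E'
from workcell import bot
import cv2,numpy as np
from scipy.spatial.transform import Rotation as Ro
def cast(c,uv,z,H=420):
    f=H/2/np.tan(np.radians(c["fov_y"])/2)
    uv=np.atleast_2d(np.asarray(uv,float)); R=np.array(c["R"]);t=np.array(c["t"])
    d=np.c_[(uv[:,0]-c["cx"])/f,(uv[:,1]-c["cy"])/f,np.ones(len(uv))]@R
    o=-R.T@t
    return o+d*((z-o[2])/d[:,2])[:,None]
def blobs(m,amin,amax=1e9):
    out=[]
    for k in cv2.findContours(m.astype(np.uint8),cv2.RETR_EXTERNAL,cv2.CHAIN_APPROX_NONE)[0]:
        a=cv2.contourArea(k)
        if amin<a<amax: out.append((k,a,cv2.minAreaRect(k)))
    return sorted(out,key=lambda b:b[2][0][0])
E
python3 - <<'E'
from h import *
im=cv2.imread("pics/top0.png");c=bot.get_calibration("top")
h=cv2.cvtColor(im,cv2.COLOR_BGR2HSV)
blue=(h[...,0]>100)&(h[...,0]<125)&(h[...,1]>120)
blue[:, :200]=0; blue[:,380:]=0; blue[190:]=0
for k,a,r in blobs(cv2.morphologyEx(blue.astype(np.uint8),cv2.MORPH_CLOSE,np.ones((3,3))),500):
    print("sled",a,r, cast(c,cv2.boxPoints(r),.023)[:,:2].round(4).tolist(), cast(c,r[0],.023).round(4))
fl=(h[...,1]<70)&(h[...,2]>120)
fl[:,:240]=0; fl[:,355:]=0; fl[180:]=0; fl[:135]=0
for k,a,r in blobs(fl,150):
    print("pocket",a,r,cast(c,r[0],.018).round(4))
E
python3 - <<'E'
from h import *
im=cv2.imread("pics/top0.png")
cv2.imwrite("pics/crop0.png",cv2.resize(im[125:305,195:375],None,fx=3.3,fy=3.3,interpolation=cv2.INTER_CUBIC))
c=bot.get_calibration("top")
print(cast(c,[[222,241],[252,239],[280,238],[308,236]],.065).round(3), cast(c,[[235,288],[323,285],[147,228],[421,214]],.03).round(3))
c=bot.get_calibration("wrist");print(c, bot.read_state()["tool_pos"]); print("cam pos",-c["R"].T@c["t"])
E
```

```text
pocket 460.5 ((257.5, 162.0), (22.0, 23.0), 90.0) [[0.6503 0.0757 0.018 ]]
pocket 469.0 ((284.5, 160.0), (22.0, 23.0), 90.0) [[0.6567 0.0032 0.018 ]]
pocket 468.5 ((311.5, 159.0), (22.0, 23.0), 90.0) [[ 0.6604 -0.0692  0.018 ]]
pocket 467.5 ((338.5, 157.0), (22.0, 23.0), 90.0) [[ 0.6668 -0.1414  0.018 ]]
[[ 0.435  0.158  0.065]
 [ 0.441  0.082  0.065]
 [ 0.445  0.011  0.065]
 [ 0.451 -0.06   0.065]] [[ 0.316  0.126  0.03 ]
 [ 0.327 -0.101  0.03 ]
 [ 0.467  0.362  0.03 ]
 [ 0.515 -0.356  0.03 ]]
{'fov_y': 58.16083930103869, 'cx': 282.1862071515662, 'cy': 207.99923060159887, 'R': array([[ 0.22968645, -0.97326041, -0.00288322],
       [-0.93953297, -0.22249809,  0.26033131],
       [-0.25401166, -0.0570857 , -0.96551504]]), 't': array([-0.67343423, -0.03436276,  0.37827121])} [ 0.15492768 -0.65629853  0.23008571]
cam pos [ 0.21847907 -0.64147865  0.37223059]
```

View pics/crop0.png

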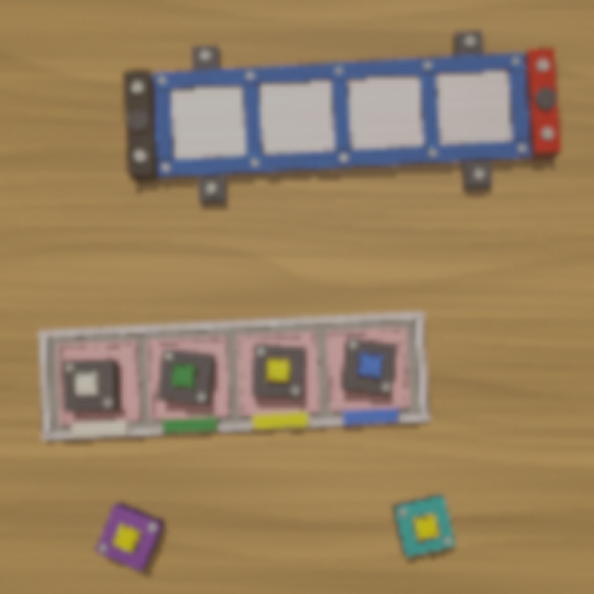

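The crop confirms the order white, green, yellow, blue with matching label tabs. The look-alikes in front are purple and turquoise, so I leave those. Next I turn the tool and go to a pose from which the wrist camera sees both rows.

Emit:
play_rows(
  series=[
    {"translation": [0,0,-0.01],"spin": -1},
    {"translation": [0,0,-0.01],"spin": -1},
    {"translation": [0,0,-0.01],"spin": -1},
    {"translation": [0,0,-0.01],"spin": -1},
    {"translation": [0,0,0],"spin": -1},
  ],
  jaw=1,
)

```text
time: 0.6
tool_pos: [0.1552, -0.6575, 0.2727]
tcp_rot: [2.964, 1.035, -0.0]
wrist_force: [0.4, -0.1, 0.3]
width: 0.999
```

Emit:
play_rows(
  series=[
    {"translation": [0,0,0],"spin": -1},
    {"translation": [0,0,0],"spin": -1},
    {"translation": [0,0,0],"spin": -1},
    {"translation": [0,0,0],"spin": -1},
    {"translation": [0,0,0],"spin": -1},
  ],
)

```text
time: 1.1
tool_pos: [0.155, -0.6565, 0.2704]
tcp_rot: [-2.671, -1.652, -0.001]
wrist_force: [-0.3, 1.1, 0.4]
width: 0.999
```

Emit:
play_rows(
  series=[
    {"translation": [0,0,0],"spin": -1},
    {"translation": [0,0,0],"spin": -1},
    {"translation": [0,0,0],"spin": -1},
    {"translation": [0,0,0],"spin": -1},
    {"translation": [0,0,0],"spin": -1},
  ],
)

```text
time: 1.6
tool_pos: [0.155, -0.6566, 0.2705]
tcp_rot: [-2.25, -2.191, -0.001]
wrist_force: [-0.9, -0.6, 0.1]
width: 0.997
```

Emit:
play_rows(
  series=[
    {"translation": [0,0,0],"spin": -1},
    {"translation": [0.0414,0.0274,0],"spin": 0},
    {"translation": [0.0414,0.0274,0],"spin": 0},
    {"translation": [0.0414,0.0274,0],"spin": 0},
    {"translation": [0.0414,0.0274,0],"spin": 0},
  ],
)

```text
time: 2.1
tool_pos: [0.2554, -0.4834, 0.2705]
tcp_rot: [-2.157, -2.283, -0.001]
wrist_force: [0.9, 0.5, 0.1]
width: 0.999
```

Emit:
play_rows(
  series=[
    {"translation": [0.0414,0.0274,0],"spin": 0},
    {"translation": [0.0414,0.0274,0],"spin": 0},
    {"translation": [0.0414,0.0274,0],"spin": 0},
    {"translation": [0.0414,0.0274,0],"spin": 0},
    {"translation": [0.0414,0.0274,0],"spin": 0},
  ],
)

```text
time: 2.6
tool_pos: [0.3803, -0.2689, 0.271]
tcp_rot: [-2.157, -2.284, -0.0]
wrist_force: [0.6, -0.9, -0.3]
width: 0.996
```

Emit:
play_rows(
  series=[
    {"translation": [0.0414,0.0274,0],"spin": 0},
    {"translation": [0.0414,0.0274,0],"spin": 0},
    {"translation": [0.0414,0.0274,0],"spin": 0},
    {"translation": [0.0414,0.0274,0],"spin": 0},
    {"translation": [0.0414,0.0274,0],"spin": 0},
  ],
)

```text
time: 3.1
tool_pos: [0.5052, -0.0543, 0.271]
tcp_rot: [2.157, 2.284, -0.0]
wrist_force: [0.5, -0.3, -0.1]
width: 0.995
```

Emit:
play_rows(
  series=[
    {"translation": [0.0414,0.0274,0],"spin": 0},
    {"translation": [0.0414,0.0274,0],"spin": 0},
    {"translation": [0,0,0],"spin": 0},
    {"translation": [0,0,0],"spin": 0},
  ],
)

```text
time: 3.5
tool_pos: [0.5545, 0.0304, 0.2704]
tcp_rot: [-2.153, -2.286, 0.003]
wrist_force: [-0.4, 0.2, -0.3]
width: 1.003
```

Run:
```python
from h import *
import pickle
c=bot.get_calibration("wrist");im=bot.read_camera("wrist");cv2.imwrite("pics/w1.png",im);pickle.dump(c,open("w1.pkl","wb"))
s=bot.read_state();print(s["time"],s["tool_pos"],s["tcp_rot"],-c["R"].T@c["t"],c["R"])
```

```text
3.55 [0.55424128 0.02938942 0.27053987] [-2.15509844 -2.28471451  0.00266851] [0.55052664 0.0960356  0.41252325] [[ 0.99819262  0.06003296 -0.00274598]
 [ 0.05868761 -0.96395189  0.25952363]
 [ 0.01293298 -0.25921572 -0.96573286]]
```

View pics/w1.png

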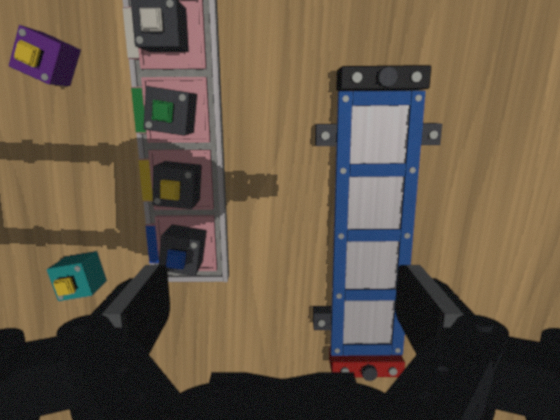

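Run:
```python
from h import *
import pickle
c=pickle.load(open("w1.pkl","rb"));im=cv2.imread("pics/w1.png");h=cv2.cvtColor(im,cv2.COLOR_BGR2HSV)
H,S,V=[h[...,i].astype(int) for i in range(3)]
# pockets: bright grey
m=(S<60)&(V>110);m[:, :320]=0;m[:, 435:]=0
P=[]
for k,a,r in sorted(blobs(m,1200),key=lambda b:b[2][0][1]):
    p=cast(c,cv2.boxPoints(r),.018)[:,:2];P.append(p.mean(0));print("pocket",np.round(r[0],1),a,P[-1].round(4),"sides mm",(1e3*np.linalg.norm(p-np.roll(p,1,0),axis=1)).round(1))
P=np.array(P);d=P[0]-P[-1];print("pitch",np.linalg.norm(d)/3,"yaw",np.degrees(np.arctan2(-d[0],d[1])))
# blocks: dark, low sat, in tray region
dark=(V<75);dark[:,:130]=0;dark[:,235:]=0;dark[276:]=0
dark=cv2.morphologyEx(dark.astype(np.uint8),cv2.MORPH_CLOSE,np.ones((5,5)))
lab=cv2.cvtColor(im,cv2.COLOR_BGR2LAB)
cols=[("white",(S<70)&(V>120),(150,19)),("green",(H>45)&(H<80)&(S>120),(163,111)),("yellow",(H>18)&(H<35)&(S>150)&(V>70),(170,190)),("blue",(H>100)&(H<125)&(S>120),(177,259))]
for n,mk,(u,v) in cols:
    mm=np.zeros(mk.shape,bool);mm[max(0,v-14):v+15,u-16:u+17]=mk[max(0,v-14):v+15,u-16:u+17]
    b=max(blobs(mm,30),key=lambda b:b[1]);r=b[2]
    win=(slice(max(0,v-32),v+33),slice(u-30,u+45))
    g=cv2.cvtColor(im,cv2.COLOR_BGR2GRAY)
    # studs: bright, low-saturation spots within dark surround
    bg=cv2.medianBlur(g,11).astype(int);st=((g.astype(int)-bg)>22)&(S<110)&~cv2.dilate(mm.astype(np.uint8),np.ones((7,7))).astype(bool)
    ss=np.zeros(st.shape,bool);ss[win]=st[win]
    print(n,"cap",np.round(r[0],1),np.round(r[1],1),round(r[2],1),cast(c,r[0],.066).round(4)[0,:2])
    for x in blobs(ss,3,60): print("   stud",np.round(x[2][0],1),x[1],cast(c,x[2][0],.051).round(4)[0,:2])
cv2.imwrite("pics/w1c.png",cv2.resize(im[0:285,110:240],None,fx=2.1*1.3,fy=2.1,interpolation=cv2.INTER_CUBIC) if 0 else cv2.resize(im[0:285,110:240],None,fx=2.1,fy=2.1,interpolation=cv2.INTER_CUBIC))
```

```text
pocket [379. 134.] 3121.5 [0.6504 0.0742] sides mm [58.7 58.4 58.8 60.7]
pocket [374.5 202. ] 2654.5 [0.6547 0.0023] sides mm [57.8 58.1 57.9 60.3]
pocket [371.  264.5] 2297.0 [ 0.6597 -0.0701] sides mm [57.2 57.5 57.3 59.6]
pocket [368. 321.] 1949.5 [ 0.6648 -0.1415] sides mm [55.7 57.8 55.8 59.7]
pitch 0.07204853480991961 yaw 3.824846579365888
white cap [150.5  18.5] [21. 21.] 90.0 [0.4351 0.1605]
   stud [140.   39.5] 22.0 [0.4203 0.1457]
   stud [169.5   4. ] 30.0 [0.4469 0.1757]
   stud [183.   3.] 13.5 [0.4586 0.1772]
green cap [162.2 110.7] [20.9 19.4] 8.1 [0.4433 0.086 ]
   stud [138.5 135. ] 8.0 [0.4158 0.0619]
   stud [143.  95.] 15.0 [0.4213 0.0985]
   stud [147.5 134.5] 4.5 [0.4243 0.0629]
   stud [148.5 123.5] 18.5 [0.4255 0.0731]
   stud [154.  134.5] 5.5 [0.4304 0.0633]
   stud [182.   97.5] 26.5 [0.4571 0.0984]
yellow cap [169.1 189.6] [19.2 18.7] 4.8 [0.4481 0.0144]
   stud [188.  174.5] 17.0 [0.4623 0.027 ]
blue cap [175.5 258.8] [19.  19.5] 8.1 [ 0.4532 -0.0552]
   stud [153.  263.5] 10.0 [ 0.4257 -0.0684]
   stud [169.5 273. ] 6.5 [ 0.4425 -0.078 ]
   stud [180.5 279. ] 27.5 [ 0.4539 -0.0841]
   stud [193. 245.] 27.5 [ 0.467  -0.0455]
```

View pics/w1c.png

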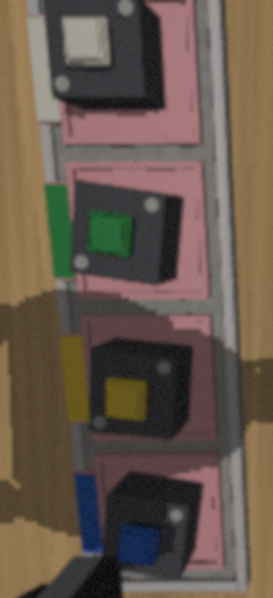

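The wrist view shows both rows: caps at (150,18), (162,111), (169,190) and (176,259), pockets at (379,134) to (368,321), and the red stop at (368,367). The pocket pitch measures 72.0 mm as specified, and the sled yaw is about 3.8°. Next I go above the white sample.

Emit:
play_rows(
  series=[
    {"translation": [0.0345,-0.0281,0.02],"spin": 0},
    {"translation": [0.0345,-0.0281,0.02],"spin": 0},
    {"translation": [0.0345,-0.0281,0.02],"spin": 0},
    {"translation": [0.0345,-0.0281,0.02],"spin": 0},
    {"translation": [0,0,0.03],"spin": 0},
  ],
)

```text
time: 4.05
tool_pos: [0.4322, 0.1621, 0.1616]
tcp_rot: [-2.155, -2.285, -0.004]
wrist_force: [1.5, -0.4, -0.4]
width: 1.001
```

Emit:
play_rows(
  series=[
    {"translation": [0,0,0.03],"spin": 0},
    {"translation": [0,0,0],"spin": 0},
    {"translation": [0,0,0],"spin": 0},
  ],
)

```text
time: 4.35
tool_pos: [0.4343, 0.1595, 0.1314]
tcp_rot: [-2.159, -2.282, 0.002]
wrist_force: [-0.1, 0.3, -0.3]
width: 1.004
```

```bash
cat >> h.py <<'E'
def shot(n):
    import pickle
    c=bot.get_calibration("wrist");im=bot.read_camera("wrist");cv2.imwrite(f"pics/{n}.png",im);pickle.dump(c,open(f"{n}.pkl","wb"))
    s=bot.read_state();print(s["time"],s["tool_pos"].round(4),"psi",np.degrees(2*np.arctan2(s["tcp_rot"][1],s["tcp_rot"][0]))%360)
    return c,im
E
python3 -c "
from h import *
shot('w2')"
```

```text
4.4 [0.4356 0.1599 0.1325] psi 93.17118009491469
```

View pics/w2.png

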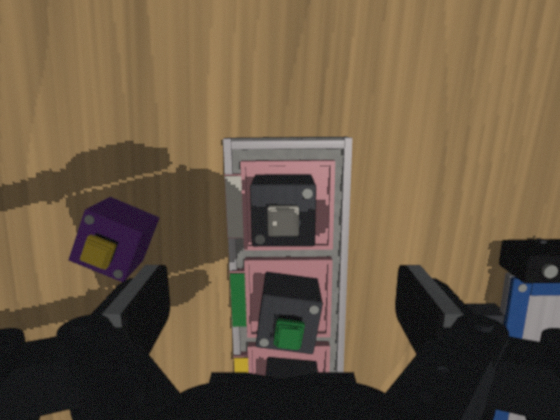

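White sits between the fingers (cap at 284,221; studs 308,194 and 260,239), green at (290,334). I triangulate the cap and the studs with the earlier view.

```bash
cat >> h.py <<'E'
def tri(c1,p1,c2,p2):
    A=[];b=[]
    for c,p in((c1,p1),(c2,p2)):
        R=np.array(c["R"]);o=-R.T@c["t"];d=cast(c,p,0)[0]-o;d/=np.linalg.norm(d);M=np.eye(3)-np.outer(d,d);A.append(M);b.append(M@o)
    return np.linalg.solve(sum(A),sum(b))
E
python3 - <<'E'
from h import *
import pickle
a,b=[pickle.load(open(f"w{i}.pkl","rb")) for i in(1,2)]
for n,p,q in [("wcap",(150.5,18.5),(284,221)),("wstudA",(169.5,4),(308,194)),("wstudB",(140.5,40),(260,239)),("gstudA",(182,97.5),(314,310)),("gstudB",(148.5,123.5),(264,342)),("gcap",(162.2,110.7),(290,334))]:
    print(n,tri(a,p,b,q).round(4),cast(b,q,.066 if "cap" in n else .051).round(4))
print("ystudB",cast(a,(157,201),.051).round(4))
E
```

```text
wcap [0.4345 0.161  0.0638] [[0.4346 0.1617 0.066 ]]
wstudA [0.448  0.1754 0.0537] [[0.4484 0.175  0.051 ]]
wstudB [0.4209 0.145  0.0519] [[0.4206 0.1446 0.051 ]]
gstudA [0.4577 0.0985 0.0534] [[0.4581 0.0971 0.051 ]]
gstudB [0.4264 0.0733 0.0539] [[0.4263 0.0712 0.051 ]]
gcap [0.4425 0.086  0.0629] [[0.4425 0.0882 0.066 ]]
ystudB [[ 0.4316 -0.0014  0.051 ]]
```

Emit:
play_rows(
  series=[
    {"translation": [0,0,0.035],"spin": 0},
    {"translation": [0,0,0.035],"spin": 0},
    {"translation": [0,0,0.025],"spin": 0},
    {"translation": [0,0,0.015],"spin": 0},
    {"translation": [0,0,0],"spin": 0},
  ],
)

```text
time: 4.9
tool_pos: [0.4347, 0.16, 0.0209]
tcp_rot: [-2.158, -2.282, 0.002]
wrist_force: [0.2, -0.9, 0.0]
width: 1.002
```

Emit:
play_rows(
  series=[
    {"translation": [0,0,0],"spin": 0},
    {"translation": [0,0,0],"spin": 0},
    {"translation": [0,0,0],"spin": 0},
    {"translation": [0,0,0],"spin": 0},
    {"translation": [0,0,0],"spin": 0},
  ],
  jaw=-1,
  force=40,
)

```text
time: 5.4
tool_pos: [0.4361, 0.1612, 0.023]
tcp_rot: [2.156, 2.283, 0.004]
wrist_force: [-1.6, -1.2, 6.1]
width: 0.464
```

Emit:
play_rows(
  series=[
    {"translation": [0,0,0],"spin": 0},
    {"translation": [0,0,0],"spin": 0},
    {"translation": [0,0,0],"spin": 0},
  ],
)

```text
time: 5.7
tool_pos: [0.4361, 0.1612, 0.0229]
tcp_rot: [2.156, 2.283, 0.004]
wrist_force: [-0.8, -0.4, 5.9]
width: 0.464
```

Emit:
play_rows(
  series=[
    {"translation": [0,0,-0.005],"spin": 0},
    {"translation": [0,0,-0.005],"spin": 0},
    {"translation": [0,0,0],"spin": 0},
  ],
)

```text
time: 6.0
tool_pos: [0.4353, 0.161, 0.0321]
tcp_rot: [2.156, 2.284, 0.002]
wrist_force: [0.4, -0.4, -1.9]
width: 0.464
```

Emit:
play_rows(
  series=[
    {"translation": [0,0,-0.02],"spin": 0},
    {"translation": [0,0,-0.03],"spin": 0},
    {"translation": [0,0,-0.03],"spin": 0},
    {"translation": [0,0,0],"spin": 0},
    {"translation": [0,0,0],"spin": 0},
  ],
)

```text
time: 6.5
tool_pos: [0.4351, 0.1609, 0.1117]
tcp_rot: [2.156, 2.284, 0.002]
wrist_force: [-0.5, -0.5, -2.1]
width: 0.461
```

```bash
python3 -c "
from h import *
c,im=shot('w3')
cv2.imwrite('pics/w3c.png',cv2.resize(im[150:,100:460],(720,540)))"
```

```text
6.55 [0.434  0.1606 0.1105] psi 93.28056124335791
```

View pics/w3c.png

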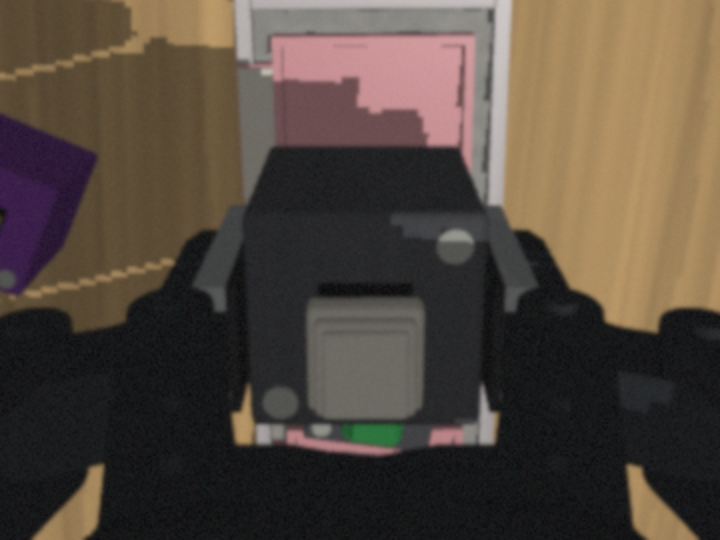

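White is gripped squarely (crop: block centred between the pads). I carry it to the pocket next to the red stop.

Emit:
play_rows(
  series=[
    {"translation": [-0.02,0.0132,0],"spin": -0.1},
    {"translation": [-0.0394,0.0265,0],"spin": 0},
    {"translation": [-0.0394,0.0265,0],"spin": 0},
    {"translation": [-0.0394,0.0265,0],"spin": 0},
    {"translation": [-0.0394,0.0265,0],"spin": 0},
  ],
)

```text
time: 7.05
tool_pos: [0.5643, -0.0101, 0.1087]
tcp_rot: [-2.145, -2.291, 0.004]
wrist_force: [0.4, 0.4, -2.5]
width: 0.461
```

Emit:
play_rows(
  series=[
    {"translation": [-0.0394,0.0265,0],"spin": 0},
    {"translation": [-0.0394,0.0265,0],"spin": 0},
    {"translation": [-0.0394,0.0265,0],"spin": 0},
    {"translation": [-0.0191,0.0135,0],"spin": 0},
    {"translation": [0,0,0.02],"spin": 0},
  ],
)

```text
time: 7.55
tool_pos: [0.6705, -0.1435, 0.0917]
tcp_rot: [2.147, 2.287, 0.003]
wrist_force: [0.2, -0.4, -1.4]
width: 0.461
```

Emit:
play_rows(
  series=[
    {"translation": [0,0,0.025],"spin": 0},
    {"translation": [0,0,0.02],"spin": 0},
    {"translation": [0,0,0],"spin": 0},
    {"translation": [0,0,0],"spin": 0},
  ],
)

```text
time: 7.95
tool_pos: [0.6653, -0.1391, 0.0439]
tcp_rot: [-2.144, -2.291, 0.003]
wrist_force: [0.4, 0.3, -1.8]
width: 0.464
```

```bash
python3 -c "
from h import *
c,im=shot('w4')
"
```

```text
8.0 [ 0.6667 -0.1394  0.0456] psi 93.78651049213107
```

View pics/w4.png

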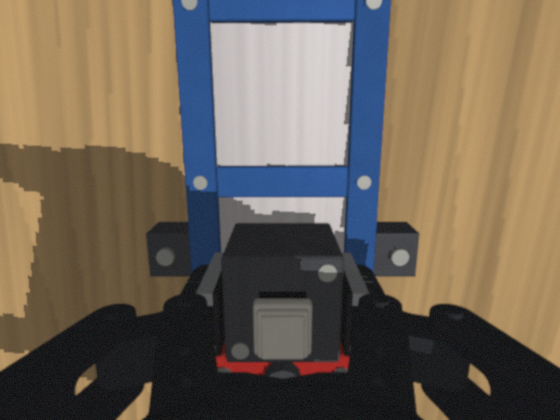

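```bash
python3 -c "
from h import *
import pickle
c=pickle.load(open('w4.pkl','rb'))
print('rim edges',cast(c,[(281,196),(281,167),(281,22)],.023).round(4)[:,:2].tolist(),'block bottom',cast(c,[(282,225)],.034).round(4),'top',cast(c,[(282,262)],.073).round(4))
print('rim x',cast(c,[(212,80),(352,80),(219,196),(344,196)],.0205).round(4)[:,:2].tolist(),'blk x',cast(c,[(227,226),(338,226)],.034).round(4)[:,:2].tolist())
print('studs',cast(c,[(327,272),(239,351)],.073).round(4)[:,:2].tolist())"
```

```text
rim edges [[0.6623, -0.1118], [0.6615, -0.0989], [0.6578, -0.0414]] block bottom [[ 0.6635 -0.1217  0.034 ]] top [[ 0.6637 -0.1219  0.073 ]]
rim x [[0.6305, -0.0648], [0.6886, -0.061], [0.6345, -0.1142], [0.6906, -0.1104]] blk x [[0.6403, -0.1237], [0.6871, -0.1206]]
studs [[0.6785, -0.1244], [0.6511, -0.1559]]
```

Block and pocket agree within about 1 mm, so I lower until contact.

Emit:
play_rows(
  series=[
    {"translation": [0,0,0.007],"spin": 0},
    {"translation": [0,0,0.005],"spin": 0},
    {"translation": [0,0,0.003],"spin": 0},
    {"translation": [0,0,0],"spin": 0},
  ],
)

```text
time: 8.4
tool_pos: [0.6667, -0.1394, 0.0309]
tcp_rot: [-2.146, -2.293, 0.001]
wrist_force: [-0.9, 0.2, -2.1]
width: 0.459
```

Emit:
play_rows(
  series=[
    {"translation": [0,0,0.001],"spin": 0},
    {"translation": [0,0,0.001],"spin": 0},
    {"translation": [0,0,0],"spin": 0},
  ],
)

```text
time: 8.7
tool_pos: [0.6671, -0.1396, 0.0293]
tcp_rot: [2.147, 2.293, 0.0]
wrist_force: [0.1, 0.3, -2.7]
width: 0.462
```

Emit:
play_rows(
  series=[
    {"translation": [0,0,0.001],"spin": 0},
    {"translation": [0,0,0.001],"spin": 0},
    {"translation": [0,0,0],"spin": 0},
  ],
)

```text
time: 9.0
tool_pos: [0.6669, -0.1395, 0.0271]
tcp_rot: [-2.147, -2.293, 0.0]
wrist_force: [-0.0, -0.0, -0.9]
width: 0.464
```

Emit:
play_rows(
  series=[
    {"translation": [0,0,0.001],"spin": 0},
    {"translation": [0,0,0],"spin": 0},
  ],
)

```text
time: 9.2
tool_pos: [0.667, -0.1395, 0.0261]
tcp_rot: [-2.147, -2.293, 0.0]
wrist_force: [-0.3, 0.6, -2.2]
width: 0.462
```

Emit:
play_rows(
  series=[
    {"translation": [0,0,0.001],"spin": 0},
    {"translation": [0,0,0],"spin": 0},
  ],
)

```text
time: 9.4
tool_pos: [0.6671, -0.1396, 0.0261]
tcp_rot: [-2.147, -2.294, 0.0]
wrist_force: [-3.1, 0.1, 3.5]
width: 0.465
```

Contact shows at TCP z≈0.026, which puts the tray floors at 15 mm, so the grip height was right. I release (part open, clear of the clamps), rise, and go to green at (0.442, 0.086), yaw -6°.

Emit:
play_rows(
  series=[
    {"translation": [0,0,0],"spin": 0},
    {"translation": [0,0,0],"spin": 0},
    {"translation": [0,0,0],"spin": 0},
    {"translation": [0,0,0],"spin": 0},
  ],
  jaw=0.4,
)

```text
time: 9.8
tool_pos: [0.6672, -0.1396, 0.0252]
tcp_rot: [2.147, 2.293, 0.0]
wrist_force: [1.2, -0.1, 0.3]
width: 0.701
```

Emit:
play_rows(
  series=[
    {"translation": [0,0,-0.01],"spin": 0},
    {"translation": [0,0,-0.03],"spin": 0},
    {"translation": [0,0,-0.05],"spin": 0},
    {"translation": [0,0,0],"spin": 0},
  ],
)

```text
time: 10.2
tool_pos: [0.673, -0.141, 0.1249]
tcp_rot: [2.138, 2.284, 0.012]
wrist_force: [1.9, 0.4, 1.2]
width: 0.698
```

```bash
python3 -c "
from h import *
c,im=shot('w5')
print(bot.read_state()['wrist_force'],bot.read_state()['width'])"
```

```text
10.25 [ 0.6713 -0.1406  0.122 ] psi 93.78143543855688
[ 1.01114156  0.68427352 -0.05462729] 0.7011043801857458
```

View pics/w5.png

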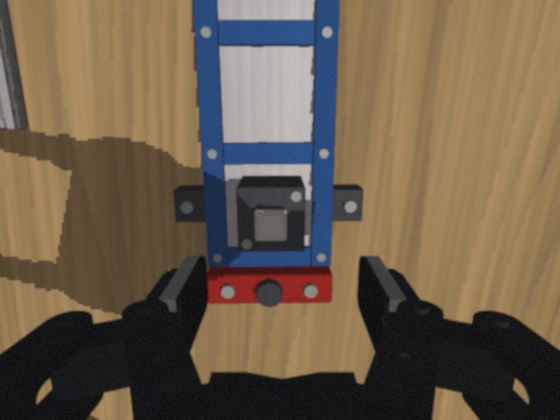

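White stands upright and square in the pocket next to the red stop (block at 270,215; red bar at 270,285). On to green.

Emit:
play_rows(
  series=[
    {"translation": [0.0343,-0.0299,0],"spin": 0},
    {"translation": [0.0343,-0.0299,0],"spin": 0},
    {"translation": [0.0343,-0.0299,0],"spin": 0},
    {"translation": [0.0343,-0.0299,0],"spin": 0},
    {"translation": [0.0343,-0.0299,0],"spin": 0},
  ],
  jaw=1,
)

```text
time: 10.75
tool_pos: [0.5046, 0.0227, 0.1147]
tcp_rot: [-2.147, -2.292, 0.001]
wrist_force: [0.3, 0.8, 1.4]
width: 0.997
```

Emit:
play_rows(
  series=[
    {"translation": [0.0343,-0.0299,0],"spin": 0},
    {"translation": [0.0343,-0.0299,0],"spin": 0},
    {"translation": [0,0,0],"spin": 0.98},
    {"translation": [0,0,0],"spin": 0.98},
    {"translation": [0,0,0],"spin": 0},
  ],
)

```text
time: 11.25
tool_pos: [0.4417, 0.0866, 0.1151]
tcp_rot: [-2.334, -2.103, 0.0]
wrist_force: [0.6, 0.2, -0.1]
width: 1.0
```

Emit:
play_rows(
  series=[
    {"translation": [0,0,0],"spin": 0},
    {"translation": [0,0,0],"spin": 0},
  ],
)

```text
time: 11.45
tool_pos: [0.4424, 0.086, 0.1152]
tcp_rot: [-2.334, -2.103, 0.0]
wrist_force: [-0.3, -0.5, 0.1]
width: 1.001
```

```bash
python3 -c "
from h import *
c,im=shot('w6')
"
```

```text
11.5 [0.4425 0.086  0.1152] psi 84.01040583802416
```

View pics/w6.png

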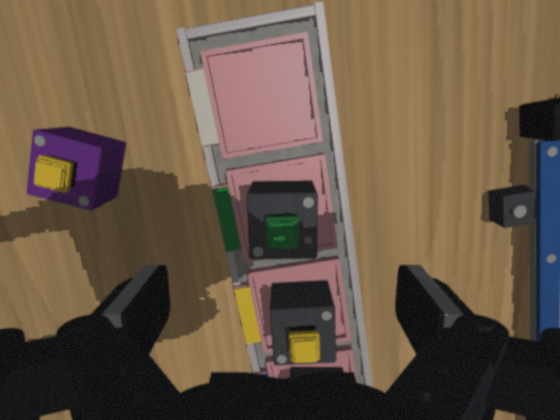

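Green is centred and square between the fingers (block around 282,215). I grip, lift, turn back to the sled's yaw and carry it to the second pocket.

Emit:
play_rows(
  series=[
    {"translation": [0,0,0.03],"spin": 0},
    {"translation": [0,0,0.03],"spin": 0},
    {"translation": [0,0,0.02],"spin": 0},
    {"translation": [0,0,0.0145],"spin": 0},
    {"translation": [0,0,0],"spin": 0},
  ],
)

```text
time: 12.0
tool_pos: [0.4401, 0.0856, 0.0185]
tcp_rot: [-2.333, -2.1, 0.007]
wrist_force: [-0.3, 0.2, 0.3]
width: 1.0
```

Emit:
play_rows(
  series=[
    {"translation": [0,0,0],"spin": 0},
    {"translation": [0,0,0],"spin": 0},
    {"translation": [0,0,0],"spin": 0},
    {"translation": [0,0,0],"spin": 0},
    {"translation": [0,0,0],"spin": 0},
  ],
  jaw=-1,
  force=40,
)

```text
time: 12.5
tool_pos: [0.4437, 0.0864, 0.022]
tcp_rot: [2.334, 2.101, 0.003]
wrist_force: [0.3, -0.8, 6.1]
width: 0.46
```

Emit:
play_rows(
  series=[
    {"translation": [0,0,0],"spin": 0},
    {"translation": [0,0,-0.005],"spin": 0},
    {"translation": [0,0,-0.015],"spin": 0},
    {"translation": [0,0,-0.03],"spin": 0},
    {"translation": [0,0,-0.03],"spin": 0},
  ],
)

```text
time: 13.0
tool_pos: [0.4408, 0.086, 0.1007]
tcp_rot: [-2.334, -2.101, 0.004]
wrist_force: [0.0, 0.5, -1.7]
width: 0.46
```

Emit:
play_rows(
  series=[
    {"translation": [0,0,-0.01],"spin": 0},
    {"translation": [0,0,0],"spin": -0.98},
    {"translation": [0,0,0],"spin": -0.98},
    {"translation": [0,0,0],"spin": 0},
    {"translation": [0,0,0],"spin": 0},
  ],
)

```text
time: 13.5
tool_pos: [0.4416, 0.0861, 0.1099]
tcp_rot: [-2.149, -2.291, 0.002]
wrist_force: [0.7, -0.1, -1.7]
width: 0.462
```

Emit:
play_rows(
  series=[
    {"translation": [-0.0282,0.0345,0],"spin": 0},
    {"translation": [-0.0282,0.0345,0],"spin": 0},
    {"translation": [-0.0282,0.0345,0],"spin": 0},
    {"translation": [-0.0282,0.0345,0],"spin": 0},
    {"translation": [-0.0282,0.0345,0],"spin": 0},
  ],
)

```text
time: 14.0
tool_pos: [0.6247, -0.0442, 0.1098]
tcp_rot: [-2.148, -2.291, 0.001]
wrist_force: [0.2, -0.1, 0.3]
width: 0.463
```

Emit:
play_rows(
  series=[
    {"translation": [-0.0282,0.0345,0],"spin": 0},
    {"translation": [0,0,0.02],"spin": 0},
    {"translation": [0,0,0.025],"spin": 0},
    {"translation": [0,0,0.02],"spin": 0},
    {"translation": [0,0,0],"spin": 0},
  ],
)

```text
time: 14.5
tool_pos: [0.6562, -0.0686, 0.0407]
tcp_rot: [-2.144, -2.286, 0.008]
wrist_force: [-1.4, 0.5, -1.9]
width: 0.46
```

Emit:
play_rows(
  series=[
    {"translation": [0,0,0],"spin": 0},
    {"translation": [0,0,0],"spin": 0},
  ],
)

```text
time: 14.7
tool_pos: [0.6611, -0.069, 0.047]
tcp_rot: [2.146, 2.292, 0.002]
wrist_force: [-0.3, 0.3, -0.1]
width: 0.458
```

```bash
python3 -c "
from h import *
c,im=shot('w7')
import pickle
a=pickle.load(open('w6.pkl','rb'));w1=pickle.load(open('w1.pkl','rb'))
p=cast(a,[(326,315),(281,358)],.053)[:,:2];q=cast(w1,[(188,174.5),(157,201)],.053)[:,:2]
for r in(p,q): print('yellow',r.mean(0).round(4),np.degrees(np.arctan2(*(r[0]-r[1])[::-1]))-45)
"
```

```text
14.75 [ 0.6614 -0.069   0.0475] psi 93.76804802550875
yellow [0.4472 0.0136] -3.0517779911721163
yellow [0.4475 0.0133] -2.2529232204459433
```

View pics/w7.png

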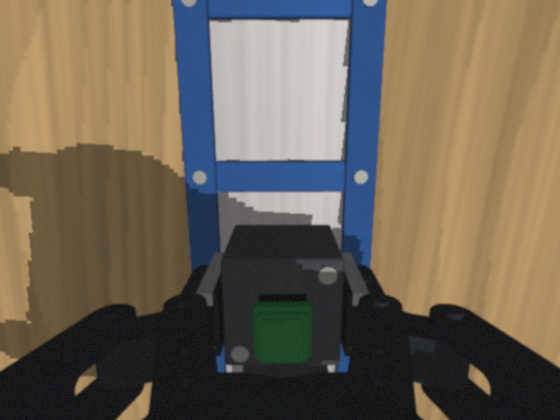

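Green hovers over the second pocket, aligned; I shift 2 mm towards +y and lower it. Yellow is consistent across two views: (0.4473, 0.0135), yaw -2.7°.

Emit:
play_rows(
  series=[
    {"translation": [0.002,-0.001,0.007],"spin": 0},
    {"translation": [0,0,0.006],"spin": 0},
    {"translation": [0,0,0.004],"spin": 0},
    {"translation": [0,0,0.0015],"spin": 0},
    {"translation": [0,0,0],"spin": 0},
  ],
)

```text
time: 15.25
tool_pos: [0.6585, -0.067, 0.0266]
tcp_rot: [-2.146, -2.293, 0.001]
wrist_force: [-0.2, -0.0, -0.9]
width: 0.459
```

Emit:
play_rows(
  series=[
    {"translation": [0,0,0.001],"spin": 0},
    {"translation": [0,0,0.001],"spin": 0},
    {"translation": [0,0,0],"spin": 0},
    {"translation": [0,0,0],"spin": 0},
  ],
)

```text
time: 15.65
tool_pos: [0.659, -0.0671, 0.0254]
tcp_rot: [2.147, 2.293, 0.0]
wrist_force: [0.2, -1.2, -0.9]
width: 0.459
```

Emit:
play_rows(
  series=[
    {"translation": [0,0,0.001],"spin": 0},
    {"translation": [0,0,0],"spin": 0},
    {"translation": [0,0,0],"spin": 0},
  ],
)

```text
time: 15.95
tool_pos: [0.6592, -0.0671, 0.0251]
tcp_rot: [2.147, 2.293, 0.0]
wrist_force: [-2.9, 0.1, 5.3]
width: 0.463
```

Emit:
play_rows(
  series=[
    {"translation": [0,0,0.0007],"spin": 0},
    {"translation": [0,0,0],"spin": 0},
    {"translation": [0,0,0],"spin": 0},
  ],
)

```text
time: 16.25
tool_pos: [0.6592, -0.0671, 0.025]
tcp_rot: [2.147, 2.293, 0.0]
wrist_force: [-4.9, 0.6, 9.0]
width: 0.46
```

Emit:
play_rows(
  series=[
    {"translation": [0,0,0],"spin": 0},
    {"translation": [0,0,0],"spin": 0},
    {"translation": [0,0,0],"spin": 0},
    {"translation": [0,0,0],"spin": 0},
  ],
  jaw=0.4,
)

```text
time: 16.65
tool_pos: [0.6588, -0.067, 0.0231]
tcp_rot: [-2.147, -2.293, 0.0]
wrist_force: [0.4, 0.2, 0.5]
width: 0.702
```

Emit:
play_rows(
  series=[
    {"translation": [0,0,-0.01],"spin": 0},
    {"translation": [0,0,-0.03],"spin": 0},
    {"translation": [0,0,-0.03],"spin": 0},
    {"translation": [0,0,-0.02],"spin": 0},
    {"translation": [0,0,0],"spin": 0},
  ],
)

```text
time: 17.15
tool_pos: [0.6623, -0.0675, 0.1188]
tcp_rot: [2.142, 2.288, 0.008]
wrist_force: [0.2, -0.1, 0.6]
width: 0.698
```

Emit:
play_rows(
  series=[
    {"translation": [0.0189,-0.0411,0],"spin": 0},
    {"translation": [0.0189,-0.0411,0],"spin": 0},
    {"translation": [0.0189,-0.0411,0],"spin": 0},
    {"translation": [0.0189,-0.0411,0],"spin": 0},
    {"translation": [0.0189,-0.0411,0],"spin": 0},
  ],
  jaw=1,
)

```text
time: 17.65
tool_pos: [0.4451, 0.0142, 0.1124]
tcp_rot: [-2.146, -2.292, 0.002]
wrist_force: [-0.5, 0.5, 0.3]
width: 1.002
```

Emit:
play_rows(
  series=[
    {"translation": [0,0,0],"spin": 0.65},
    {"translation": [0,0,0],"spin": 0.65},
    {"translation": [0,0,0],"spin": 0},
    {"translation": [0,0,0],"spin": 0},
    {"translation": [0,0,0],"spin": 0},
  ],
)

```text
time: 18.15
tool_pos: [0.4477, 0.0136, 0.1133]
tcp_rot: [-2.272, -2.169, 0.001]
wrist_force: [-0.1, 0.4, -0.4]
width: 1.0
```

```bash
python3 -c "
from h import *
c,im=shot('w8')
"
```

```text
18.2 [0.4478 0.0136 0.1134] psi 87.3101691721809
```

View pics/w8.png

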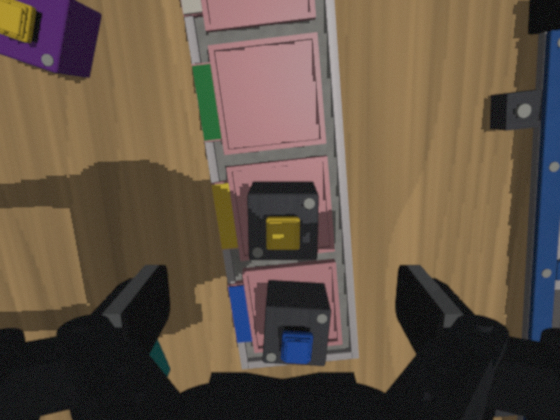

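Yellow is square and centred (cap at 283,232); blue has its studs at (321,319) and (271,357). I grip yellow and carry it to the third pocket.

Emit:
play_rows(
  series=[
    {"translation": [0,0,0.03],"spin": 0},
    {"translation": [0,0,0.03],"spin": 0},
    {"translation": [0,0,0.02],"spin": 0},
    {"translation": [0,0,0.013],"spin": 0},
    {"translation": [0,0,0],"spin": 0},
  ],
)

```text
time: 18.7
tool_pos: [0.446, 0.0137, 0.0187]
tcp_rot: [-2.271, -2.166, 0.005]
wrist_force: [0.2, -0.8, -0.1]
width: 0.999
```

Emit:
play_rows(
  series=[
    {"translation": [0,0,0],"spin": 0},
    {"translation": [0,0,0],"spin": 0},
    {"translation": [0,0,0],"spin": 0},
    {"translation": [0,0,0],"spin": 0},
    {"translation": [0,0,0],"spin": 0},
  ],
  jaw=-1,
  force=40,
)

```text
time: 19.2
tool_pos: [0.449, 0.0137, 0.0219]
tcp_rot: [2.272, 2.167, 0.003]
wrist_force: [-0.4, -0.1, 7.4]
width: 0.462
```

Emit:
play_rows(
  series=[
    {"translation": [0,0,0],"spin": 0},
    {"translation": [0,0,-0.005],"spin": 0},
    {"translation": [0,0,-0.015],"spin": 0},
    {"translation": [0,0,-0.03],"spin": 0},
    {"translation": [0,0,-0.03],"spin": 0},
  ],
)

```text
time: 19.7
tool_pos: [0.4461, 0.0138, 0.1005]
tcp_rot: [-2.272, -2.167, 0.003]
wrist_force: [0.5, -0.4, -1.6]
width: 0.46
```

Emit:
play_rows(
  series=[
    {"translation": [0,0,-0.01],"spin": 0},
    {"translation": [0,0,0],"spin": -0.65},
    {"translation": [0,0,0],"spin": -0.65},
    {"translation": [0,0,0],"spin": 0},
    {"translation": [0,0,0],"spin": 0},
  ],
)

```text
time: 20.2
tool_pos: [0.4469, 0.0138, 0.1097]
tcp_rot: [-2.148, -2.291, 0.002]
wrist_force: [-0.2, 0.1, -1.4]
width: 0.467
```

Emit:
play_rows(
  series=[
    {"translation": [-0.0047,0.0412,0],"spin": 0},
    {"translation": [-0.0047,0.0412,0],"spin": 0},
    {"translation": [-0.0047,0.0412,0],"spin": 0},
    {"translation": [-0.0047,0.0412,0],"spin": 0},
    {"translation": [-0.0047,0.0412,0],"spin": 0},
  ],
)

```text
time: 20.7
tool_pos: [0.6559, 0.0038, 0.1094]
tcp_rot: [-2.148, -2.291, 0.002]
wrist_force: [-0.0, -0.9, -1.7]
width: 0.46
```

Emit:
play_rows(
  series=[
    {"translation": [0,0,0.02],"spin": 0},
    {"translation": [0,0,0.025],"spin": 0},
    {"translation": [0,0,0.02],"spin": 0},
    {"translation": [0,0,0],"spin": 0},
    {"translation": [0,0,0],"spin": 0},
  ],
)

```text
time: 21.2
tool_pos: [0.654, 0.0039, 0.0446]
tcp_rot: [-2.146, -2.292, 0.002]
wrist_force: [0.0, 0.4, -0.7]
width: 0.463
```

Emit:
play_rows(
  series=[
    {"translation": [0,0,0],"spin": 0},
    {"translation": [0,0,0],"spin": 0},
  ],
)

```text
time: 21.4
tool_pos: [0.6561, 0.0038, 0.0474]
tcp_rot: [2.146, 2.292, 0.003]
wrist_force: [1.1, 0.1, -1.9]
width: 0.466
```

```bash
python3 -c "
from h import *
c,im=shot('w9')
import pickle
a=pickle.load(open('w8.pkl','rb'))
p=cast(a,[(321,319),(271,357)],.053)[:,:2];r=p
print('blue',r.mean(0).round(4),np.degrees(np.arctan2(*(r[0]-r[1])[::-1]))-45)
"
```

```text
21.45 [0.656  0.0038 0.0473] psi 93.77276562285363
blue [ 0.452  -0.0579] -6.487967851829339
```

View pics/w9.png

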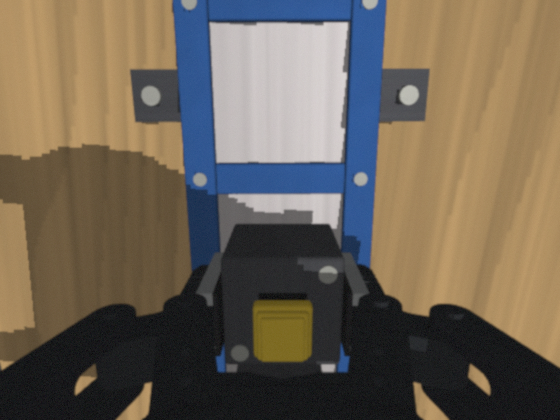

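Emit:
play_rows(
  series=[
    {"translation": [0,-0.001,0.007],"spin": 0},
    {"translation": [0,0,0.006],"spin": 0},
    {"translation": [0,0,0.004],"spin": 0},
    {"translation": [0,0,0.0015],"spin": 0},
    {"translation": [0,0,0],"spin": 0},
  ],
)

```text
time: 21.95
tool_pos: [0.6533, 0.0038, 0.0263]
tcp_rot: [-2.146, -2.293, 0.001]
wrist_force: [-0.2, -0.5, -1.0]
width: 0.461
```

Emit:
play_rows(
  series=[
    {"translation": [0,0,0.001],"spin": 0},
    {"translation": [0,0,0.001],"spin": 0},
    {"translation": [0,0,0.001],"spin": 0},
    {"translation": [0,0,0],"spin": 0},
    {"translation": [0,0,0],"spin": 0},
  ],
)

```text
time: 22.45
tool_pos: [0.6541, 0.0038, 0.0249]
tcp_rot: [2.147, 2.293, 0.001]
wrist_force: [-2.7, 0.3, 5.2]
width: 0.465
```

Emit:
play_rows(
  series=[
    {"translation": [0,0,0],"spin": 0},
    {"translation": [0,0,0],"spin": 0},
    {"translation": [0,0,0],"spin": 0},
    {"translation": [0,0,0],"spin": 0},
  ],
  jaw=0.4,
)

```text
time: 22.85
tool_pos: [0.6537, 0.0038, 0.0238]
tcp_rot: [-2.147, -2.293, 0.0]
wrist_force: [0.9, 0.2, -1.4]
width: 0.703
```

Emit:
play_rows(
  series=[
    {"translation": [0,0,-0.01],"spin": 0},
    {"translation": [0,0,-0.03],"spin": 0},
    {"translation": [0,0,-0.03],"spin": 0},
    {"translation": [0,0,-0.02],"spin": 0},
    {"translation": [0,0,0],"spin": 0},
  ],
)

```text
time: 23.35
tool_pos: [0.6572, 0.0037, 0.1193]
tcp_rot: [2.142, 2.289, 0.009]
wrist_force: [0.2, -0.3, 0.1]
width: 0.697
```

Emit:
play_rows(
  series=[
    {"translation": [-0.0096,-0.0411,0],"spin": 0},
    {"translation": [-0.0096,-0.0411,0],"spin": 0},
    {"translation": [-0.0096,-0.0411,0],"spin": 0},
    {"translation": [-0.0096,-0.0411,0],"spin": 0},
    {"translation": [-0.0096,-0.0411,0],"spin": 0},
  ],
  jaw=1,
)

```text
time: 23.85
tool_pos: [0.4495, -0.0578, 0.1129]
tcp_rot: [-2.146, -2.293, 0.002]
wrist_force: [0.1, -1.1, 0.7]
width: 1.005
```

Emit:
play_rows(
  series=[
    {"translation": [0,0,0],"spin": 1},
    {"translation": [0,0,0],"spin": 1},
    {"translation": [0,0,0],"spin": 0},
    {"translation": [0,0,0],"spin": 0},
    {"translation": [0,0,0],"spin": 0},
  ],
)

```text
time: 24.35
tool_pos: [0.4519, -0.0575, 0.1138]
tcp_rot: [-2.337, -2.099, 0.001]
wrist_force: [-0.4, -0.6, -0.5]
width: 1.003
```

```bash
python3 -c "
from h import *
c,im=shot('w10')
"
```

```text
24.4 [ 0.452  -0.0576  0.1138] psi 83.85899582161699
```

View pics/w10.png

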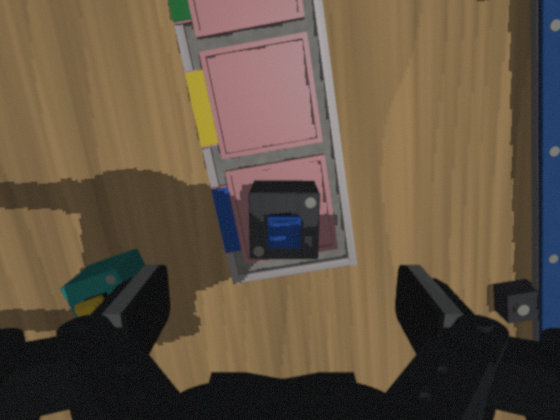

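Blue is square and centred (cap at 283,231). I grip it and carry it to the last pocket, by the black stop.

Emit:
play_rows(
  series=[
    {"translation": [0,0,0.03],"spin": 0},
    {"translation": [0,0,0.03],"spin": 0},
    {"translation": [0,0,0.02],"spin": 0},
    {"translation": [0,0,0.0135],"spin": 0},
    {"translation": [0,0,0],"spin": 0},
  ],
)

```text
time: 24.9
tool_pos: [0.4498, -0.0571, 0.0183]
tcp_rot: [-2.335, -2.096, 0.005]
wrist_force: [0.0, 0.8, 0.4]
width: 0.999
```

Emit:
play_rows(
  series=[
    {"translation": [0,0,0],"spin": 0},
    {"translation": [0,0,0],"spin": 0},
    {"translation": [0,0,0],"spin": 0},
    {"translation": [0,0,0],"spin": 0},
    {"translation": [0,0,0],"spin": 0},
  ],
  jaw=-1,
  force=40,
)

```text
time: 25.4
tool_pos: [0.453, -0.0579, 0.0218]
tcp_rot: [2.337, 2.097, 0.002]
wrist_force: [-0.8, 0.9, 5.3]
width: 0.463
```

Emit:
play_rows(
  series=[
    {"translation": [0,0,0],"spin": 0},
    {"translation": [0,0,-0.005],"spin": 0},
    {"translation": [0,0,-0.015],"spin": 0},
    {"translation": [0,0,-0.03],"spin": 0},
    {"translation": [0,0,-0.03],"spin": 0},
  ],
)

```text
time: 25.9
tool_pos: [0.4503, -0.0574, 0.1004]
tcp_rot: [-2.337, -2.096, 0.003]
wrist_force: [0.8, -0.2, -1.4]
width: 0.461
```

Emit:
play_rows(
  series=[
    {"translation": [0,0,-0.01],"spin": 0},
    {"translation": [0,0,0],"spin": -1},
    {"translation": [0,0,0],"spin": -1},
    {"translation": [0,0,0],"spin": 0},
    {"translation": [0,0,0],"spin": 0},
  ],
)

```text
time: 26.4
tool_pos: [0.4511, -0.0575, 0.1097]
tcp_rot: [-2.148, -2.29, 0.001]
wrist_force: [-0.1, -0.2, -2.5]
width: 0.463
```

Emit:
play_rows(
  series=[
    {"translation": [0.024,0.0411,0],"spin": 0},
    {"translation": [0.024,0.0411,0],"spin": 0},
    {"translation": [0.024,0.0411,0],"spin": 0},
    {"translation": [0.024,0.0411,0],"spin": 0},
    {"translation": [0.024,0.0411,0],"spin": 0},
  ],
)

```text
time: 26.9
tool_pos: [0.65, 0.0768, 0.1095]
tcp_rot: [-2.148, -2.291, 0.002]
wrist_force: [0.3, -0.6, -1.9]
width: 0.466
```

Emit:
play_rows(
  series=[
    {"translation": [0,0,0.02],"spin": 0},
    {"translation": [0,0,0.025],"spin": 0},
    {"translation": [0,0,0.02],"spin": 0},
    {"translation": [0,0,0],"spin": 0},
    {"translation": [0,0,0],"spin": 0},
  ],
)

```text
time: 27.4
tool_pos: [0.6483, 0.0756, 0.0446]
tcp_rot: [-2.147, -2.291, 0.003]
wrist_force: [0.8, 0.2, -0.7]
width: 0.463
```

Emit:
play_rows(
  series=[
    {"translation": [0,0,0],"spin": 0},
    {"translation": [0,0,0],"spin": 0},
  ],
)

```text
time: 27.6
tool_pos: [0.6504, 0.0756, 0.0474]
tcp_rot: [2.146, 2.292, 0.004]
wrist_force: [0.8, 0.5, -2.4]
width: 0.467
```

```bash
python3 -c "
from h import *
c,im=shot('w11')
"
```

```text
27.65 [0.6502 0.0756 0.0473] psi 93.75723838108978
```

View pics/w11.png

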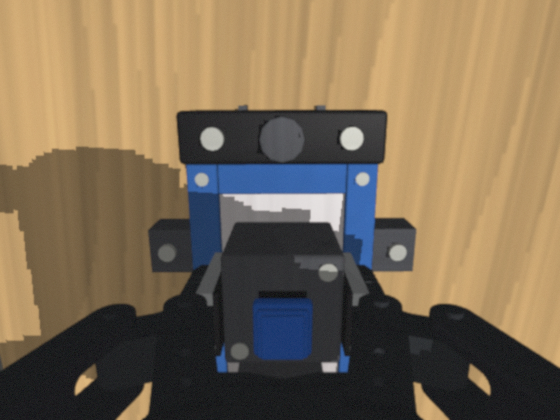

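Blue is aligned over the last pocket (pocket edges at columns 221 and 344, block centred at 282). I lower it.

Emit:
play_rows(
  series=[
    {"translation": [0,0,0.007],"spin": 0},
    {"translation": [0,0,0.006],"spin": 0},
    {"translation": [0,0,0.004],"spin": 0},
    {"translation": [0,0,0.0015],"spin": 0},
    {"translation": [0,0,0],"spin": 0},
  ],
)

```text
time: 28.15
tool_pos: [0.6485, 0.0756, 0.0263]
tcp_rot: [-2.146, -2.293, 0.001]
wrist_force: [0.1, 0.1, -3.0]
width: 0.459
```

Emit:
play_rows(
  series=[
    {"translation": [0,0,0.001],"spin": 0},
    {"translation": [0,0,0.001],"spin": 0},
    {"translation": [0,0,0.001],"spin": 0},
    {"translation": [0,0,0],"spin": 0},
    {"translation": [0,0,0],"spin": 0},
  ],
)

```text
time: 28.65
tool_pos: [0.6493, 0.0757, 0.0249]
tcp_rot: [2.147, 2.293, 0.001]
wrist_force: [-3.0, -0.2, 3.5]
width: 0.461
```

Emit:
play_rows(
  series=[
    {"translation": [0,0,0],"spin": 0},
    {"translation": [0,0,0],"spin": 0},
    {"translation": [0,0,0],"spin": 0},
    {"translation": [0,0,0],"spin": 0},
  ],
  jaw=0.4,
)

```text
time: 29.05
tool_pos: [0.649, 0.0756, 0.0239]
tcp_rot: [-2.147, -2.293, 0.0]
wrist_force: [-0.6, -0.1, -0.2]
width: 0.697
```

Emit:
play_rows(
  series=[
    {"translation": [0,0,-0.01],"spin": 0},
    {"translation": [0,0,-0.03],"spin": 0},
    {"translation": [0,0,-0.04],"spin": 0},
    {"translation": [0,0,-0.04],"spin": 0},
    {"translation": [-0.01,-0.02,-0.04],"spin": 0},
  ],
)

```text
time: 29.55
tool_pos: [0.6314, 0.0651, 0.1868]
tcp_rot: [2.145, 2.293, 0.004]
wrist_force: [-0.3, -0.5, 0.7]
width: 0.703
```

Emit:
play_rows(
  series=[
    {"translation": [-0.02,-0.02,-0.04],"spin": 0},
    {"translation": [-0.02,-0.02,-0.03],"spin": 0},
    {"translation": [-0.02,-0.02,-0.02],"spin": 0},
    {"translation": [0,0,0],"spin": 0},
    {"translation": [0,0,0],"spin": 0},
  ],
)

```text
time: 30.05
tool_pos: [0.5741, 0.0002, 0.2756]
tcp_rot: [2.147, 2.291, 0.003]
wrist_force: [-0.1, 0.0, -0.5]
width: 0.704
```

```bash
python3 -c "
from h import *
c,im=shot('w12'); s=bot.read_camera('scene'); t=bot.read_camera('top')
cv2.imwrite('pics/fin.png',np.hstack([cv2.resize(s[200:330,110:340],(400,226)),cv2.resize(t[120:240,190:402],(400,226))]))
"
```

```text
30.1 [0.5738 0.0007 0.2742] psi 93.75666192670606
```

View pics/w12.png

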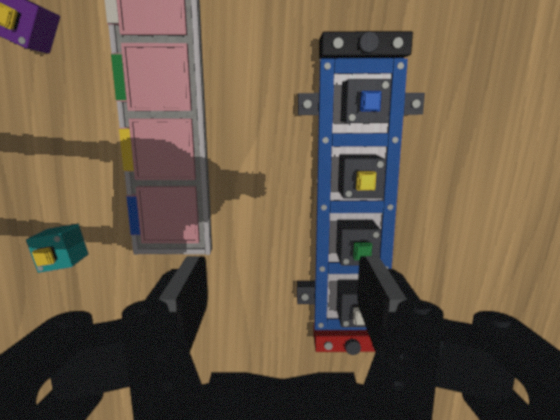

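All four stand upright and square in their pockets: blue (368,100), yellow (364,178), green (360,243), and white (355,305) next to the red stop (350,343). The trays are empty and the arm is clear, so I hand in.

```bash
python3 -c "
from workcell import bot
print(bot.finish_job())"
```

```text
the job is handed in; nothing more can be done
None
```

I loaded all four samples into the sled in tray order and handed the job in at about 30 s of the 96 s allowed. From the red stop outwards they are white, green, yellow and blue.

- **Last wrist picture:** all four stand upright, inside their pockets and square with the sled, and the trays are empty. The gripper was well above everything. A finger partly hides the white sample in that picture, but a separate view just after its release showed it upright, square and about 1 mm off centre.
- **Set-down:** each sample was lowered until the wrist force showed contact, 3.5 to 9 N, before I opened the fingers.
- **Not checked:** I saved a final composite of the scene and top cameras but couldn't view it, because the picture limit was reached. I didn't look again at the tape measure or the brass weight, but no move went near either.

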